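Start the weld bench's fume extraction

TASK

Start the fume extraction for the welding bench: with the fingertips, from above, lightly press the blue button (damper), then the yellow one (filter), then the green one (fan), each fully in so that it stays in, and then draw clear. Press gently, do not push a later button before its turn, and leave the red emergency-stop alone. Do not pick up, tip or shift the loose switch boxes, and leave the tools on the bench undisturbed.

Things in the scene. Friction and masses are not known exactly. Their poses are not given: they have to be found in the camera images.
- blue_top (a point): centre of the top face of the blue mushroom button (a blue cap 40 mm across and 11 mm thick, flat on the middle 26 mm); it goes down with the cap. With the button out, it lies 80 mm above the bench, 30 mm above the top of its box; z up
- blue_button (a joint): how far the blue button's plunger is pushed straight down into its box: about 0 out (starts at 0 to 0.0015 m), 0.010 m at its hard stop. It resists with 3 N and stays where it is left. The cap rides on it on a cushion spring (1.5 N/mm, 8 mm): a press squeezes this 2 mm, then the plunger goes in; past its stop the cushion gives 6 mm more, up to 12 N, then is solid. Let go, only the cushion rises again
- blue_box: grey switch box 70 x 70 mm, 50 mm tall, on a 72 mm rubber foot, about 0.6 to 1.1 kg, standing loose on the bench, with the blue button in the middle of its top; origin at the centre of its underside, z up
- yellow_top (a point): centre of the top face of the yellow mushroom button (a yellow cap 40 mm across and 11 mm thick, flat on the middle 26 mm); it goes down with the cap. With the button out, it lies 95 mm above the bench, 30 mm above the top of its box; z up
- yellow_button (a joint): how far the yellow button's plunger is pushed straight down into its box: about 0 out (starts at 0 to 0.0015 m), 0.010 m at its hard stop. It resists with 3 N and stays where it is left. The cap rides on it on a cushion spring (1.5 N/mm, 8 mm): a press squeezes this 2 mm, then the plunger goes in; past its stop the cushion gives 6 mm more, up to 12 N, then is solid. Let go, only the cushion rises again
- yellow_box: grey switch box 70 x 70 mm, 65 mm tall, on a 72 mm rubber foot, about 0.6 to 1.1 kg, standing loose on the bench, with the yellow button in the middle of its top; origin at the centre of its underside, z up
- green_top (a point): centre of the top face of the green mushroom button (a green cap 40 mm across and 11 mm thick, flat on the middle 26 mm); it goes down with the cap. With the button out, it lies 110 mm above the bench, 30 mm above the top of its box; z up
- green_button (a joint): how far the green button's plunger is pushed straight down into its box: about 0 out (starts at 0 to 0.0015 m), 0.010 m at its hard stop. It resists with 3 N and stays where it is left. The cap rides on it on a cushion spring (1.5 N/mm, 8 mm): a press squeezes this 2 mm, then the plunger goes in; past its stop the cushion gives 6 mm more, up to 12 N, then is solid. Let go, only the cushion rises again
- green_box: grey switch box 70 x 70 mm, 80 mm tall, on a 72 mm rubber foot, about 0.6 to 1.1 kg, standing loose on the bench, with the green button in the middle of its top; origin at the centre of its underside, z up
- red_top (a point): centre of the top face of the red mushroom button (a red emergency-stop cap 40 mm across and 11 mm thick, flat on the middle 26 mm); it goes down with the cap. With the button out, it lies 95 mm above the bench, 30 mm above the top of its box; z up
- red_button (a joint): how far the red button's plunger is pushed straight down into its box: about 0 out (starts at 0 to 0.0015 m), 0.010 m at its hard stop. It resists with 3 N and stays where it is left. The cap rides on it on a cushion spring (1.5 N/mm, 8 mm): a press squeezes this 2 mm, then the plunger goes in; past its stop the cushion gives 6 mm more, up to 12 N, then is solid. Let go, only the cushion rises again
- red_box: grey switch box 70 x 70 mm, 65 mm tall, on a 72 mm rubber foot, about 0.6 to 1.1 kg, standing loose on the bench, with the red button in the middle of its top; origin at the centre of its underside, z up
- tape: yellow tape measure, 62 x 36 mm, 58 mm tall, bystander; origin at the centre of its underside
- magnet: red triangular welding magnet lying flat, about 100 x 105 mm, 22 mm high, bystander; origin at its underside, near its middle
- grinder: green and black angle grinder lying on the bench, about 310 mm long along its y, 66 mm high, side handle towards its -x, bystander; origin at its underside, near its middle
- hammer: hammer lying flat along its x, about 260 mm long, 26 mm high, bystander
- brush: hand brush lying flat along its x, about 200 mm long, 20 mm high, bystander
- can: orange-labelled spray can with a white cap, standing upright, 60 mm across, 150 mm tall, bystander; origin at the centre of its underside

How it is judged:
By the outcome, as a careful person would: the job done as asked, in the order asked, and still so for the second after the job is handed in, with the robot touching nothing.
It also fails if it takes over 56 s, if anything falls off the work surface, if the arm or the gripper's body presses on something with over 40 N, if the wrist force passes 120 N, or if a joint passes its speed limit or range.

ROBOT

A 6-joint arm with a two-finger parallel gripper is mounted at the origin on the work surface. World frame = base frame: x ahead of the robot, y to its left, z up, the work surface at z = 0. Lengths are in m, angles in rad, forces in N, time in s.
With the tool pointing down it reaches from about 0.375 to 0.9 m from the base axis. Payload 3.1 kg.
Tool frame: the origin (TCP) lies midway between the tips of the shut fingers; the grasp point (between the pads) lies 19 mm behind it (manip.hold_point_z is the distance from the TCP to the grasp point, in m); z points along the fingers, y is the direction in which the jaws open and shut (so a half turn about z gives the same grasp; the last joint's range is limited). The gripper opens to 85 mm and grips with 20 to 120 N. Pads are 22 mm wide; open, the fingers measure 114 mm over their backs; the gripper's body (76 mm by 85 mm) begins 54 mm behind the grasp point. The pads swing forward as they close: fully open they stand 13 mm farther back than shut.
Start: joints at [1.143, 0.527, 1.433, -0, 1.181, -0.178], TCP at [0.154, 0.606, 0.231] pointing down, gripper open.
Joint ranges: [-3.08, 3.08], [-0.75, 2.2], [0.22, 2.44], [-1.43, 4.57], [0, 2.65], [-2.85, 2.85]. Speed limits (rad/s): [2.79, 2.79, 3.14, 3.14, 3.14, 3.14].

INTERFACE

Orientations are given as a unit quaternion [x, y, z, w].
In Python, from station import manip gives the robot as it stands.
- The arm moves only by the tool drive_tool, never from a script. Its argument "motion" is one flat list of numbers, 7 for each row, row after row: the shift along the tool's x, y, z in mm, then the turn, a rotation vector about the tool's x, y, z in degrees, then the finger opening in mm, from 0 to 85.4. A call has 1 to 8 rows; each row is the pose to reach, as a shift and turn from the pose measured when the call began, along the tool's axes at that moment; what a row does not reach only later rows make up. A row lasts 1/8 s, in which the tool goes at most 62.5 mm and 10.7 degrees, less where a joint would pass 70% of its speed; a pose out of reach is approached as far as the arm can. A call with a gripper value outside its range is refused whole. The fingers move at their own pace and stop on an object; "force" is the grip in N (left out, the last holds). Time passes only in rows, so rows that repeat a pose let the fingers close. It gives the time, the measured TCP pose, the force and the opening at its end, in the units of the state.
- manip.sense(): the state, without advancing time (a new reading comes with each control period).
- manip.snapshot(name): name is "scene" or "top"; returns a dict with "color" (384x512x3 uint8, red, green, blue), "fx", "fy", "cx", "cy" (pixels), "view" (4x4, takes a point from world to camera coordinates). Camera axes: x right, y up, looking along -z (the intrinsics and any distortion apply to the point x, -y, -z); pixel columns grow to the right and rows downward; lengths in m; the calibration is good to about 2 mm. A picture is of the moment at which its call begins. There is no depth.
- manip.sign_off(): hands the job in, once; it reports no verdict.
The state is a dict: "t": time; "q": joint angles; "qd": joint speeds; "tau": joint torques, N m; "tcp_pos": TCP position; "tool_rot": TCP orientation; "force": force on the tool from outside, world axes, zero at the start; "ft_torque": the same for the moment, N m; "finger_gap": opening from 0.0 (shut) to 1.0 (fully open).
Only numpy, scipy, OpenCV 4.12 (cv2) and the standard library are available. Lean on these libraries where they do the work, as an engineer would, in place of code of your own. Each camera call takes 0.05 s, during which the arm holds its last target.

## Working session

There is one attempt and no reset: what is moved stays moved. The work goes in short steps, Python scripts to look and compute and a tool call to move; the robot and the scene stay as the last step left them, time stands still between calls to the robot, and variables do not carry over. Pictures are saved under pics/ and viewed, and the job is handed in when it is done.

Besides the shell and the picture viewer there is one more tool, called after "Request:" by a JSON object that holds its "op" and its "data", one argument or row to a line. drive_tool: Moves the arm, as the interface text tells. Its arguments: {"type":"object","properties":{"motion":{"type":"array","items":{"type":"number"}},"force":{"type":"number"}},"required":["motion"]}

```bash
mkdir -p pics
python3 - <<'E'
from station import manip
import cv2,numpy as np,pickle
s=manip.sense();print(s)
d={}
for n in("scene","top"):
    r=manip.snapshot(n);d[n]=r
    cv2.imwrite(f"pics/{n}0.png",cv2.resize(r["color"][:,:,::-1],None,fx=1.5,fy=1.5))
    print({k:v for k,v in r.items() if k!="color"})
pickle.dump(d,open("snap0.pkl","wb"))
E
```

```text
{'t': 0.0, 'q': array([ 1.14253720e+00,  5.28450946e-01,  1.43392740e+00, -8.66851451e-06,
        1.18137250e+00, -1.78475844e-01]), 'qd': array([0.00014909, 0.00118679, 0.00139239, 0.00034349, 0.00206755,
       0.00094284]), 'tau': array([-5.52702804e-04, -4.42354238e+01, -1.78024739e+01, -2.51744568e-04,
        8.22432776e-03, -2.32543350e-06]), 'tcp_pos': array([0.15415091, 0.6049472 , 0.23033498]), 'tool_rot': array([ 1.24565511e-01,  9.92210799e-01, -1.03101752e-03, -3.18539495e-04]), 'force': array([-0.44638505,  0.17219636, -0.43285494]), 'ft_torque': array([-0.06441721,  0.00820092, -0.0218514 ]), 'finger_gap': 0.9992975844244599}
{'fx': 436.29952891759996, 'fy': 436.29952891759996, 'cx': 261.59972850305087, 'cy': 186.83985131072683, 'view': array([[-0.27876999,  0.96029857,  0.01067449,  0.13677948],
       [-0.78177604, -0.23337338,  0.57824138,  0.39678886],
       [ 0.55777551,  0.15285128,  0.81579591, -1.88859725],
       [ 0.        ,  0.        ,  0.        ,  1.        ]])}
{'fx': 443.00374913809196, 'fy': 443.00374913809196, 'cx': 258.42722987851016, 'cy': 191.78841666134764, 'view': array([[-0.01681987, -0.99985777, -0.00123829,  0.00689679],
       [ 0.97391201, -0.01666369,  0.2263133 , -0.60118526],
       [-0.22630175,  0.00260058,  0.97405377, -1.1578496 ],
       [ 0.        ,  0.        ,  0.        ,  1.        ]])}
```

View pics/scene0.png

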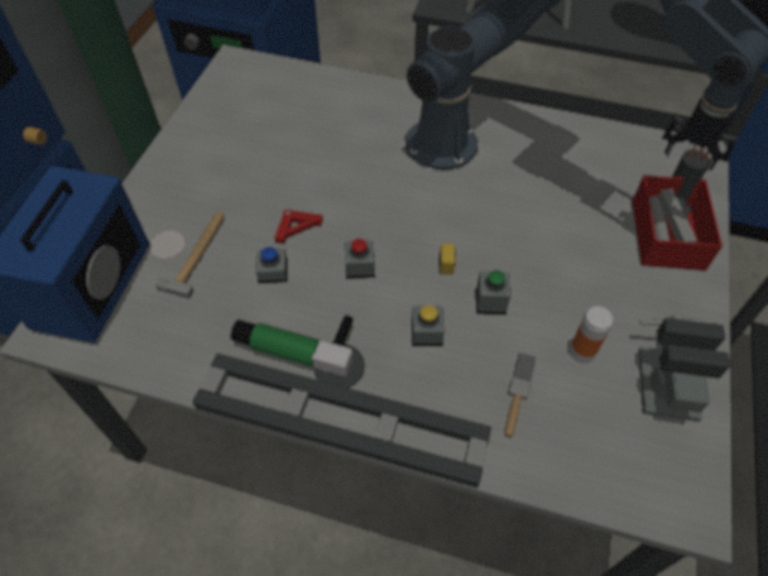

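View pics/top0.png

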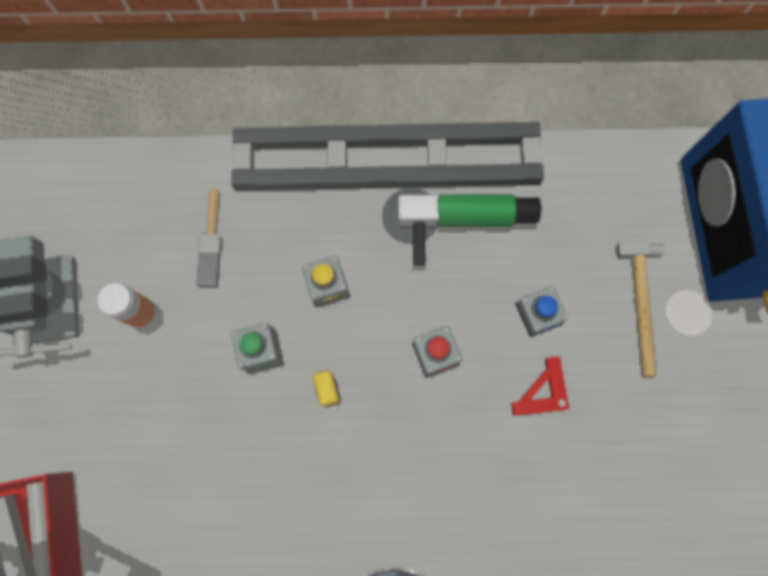

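```bash
cat > h.py <<'E'
import cv2,numpy as np
Z={"blue":.080,"yellow":.095,"green":.110,"red":.095}
HUE={"blue":(105,125),"yellow":(20,32),"green":(50,80),"red":(0,8)}
G={"blue":{"scene":(269,255),"top":(546,306)},"yellow":{"scene":(429,313),"top":(323,274)},
"green":{"scene":(496,279),"top":(251,344)},"red":{"scene":(359,245),"top":(438,347)}}
def cen(r,c,n,win=16):
    u,v=[int(a/1.5) for a in G[c][n]]
    im=r["color"];hsv=cv2.cvtColor(im,cv2.COLOR_RGB2HSV)
    lo,hi=HUE[c];h=hsv[...,0].astype(int)
    m=((h>=lo)&(h<=hi)|((c=="red")&(h>172)))&(hsv[...,1]>110)
    k=np.zeros_like(m);k[v-win:v+win,u-win:u+win]=1
    m=(m&k).astype(np.uint8)
    nn,l,st,ce=cv2.connectedComponentsWithStats(m)
    i=1+np.argmax(st[1:,4]);return ce[i],st[i]
def ray(r,uv):
    V=r["view"];R=V[:3,:3];o=-R.T@V[:3,3]
    d=R.T@np.array([(uv[0]-r["cx"])/r["fx"],-(uv[1]-r["cy"])/r["fy"],-1]);return o,d
def atz(r,uv,z):
    o,d=ray(r,uv);return o+d*(z-o[2])/d[2]
def proj(r,p):
    q=r["view"]@np.append(p,1);return np.array([r["cx"]+r["fx"]*q[0]/-q[2],r["cy"]-r["fy"]*q[1]/-q[2]])
E
python3 - <<'E'
from h import *;import pickle
d=pickle.load(open("snap0.pkl","rb"))
for c in Z:
    A=[];b=[]
    for n in("scene","top"):
        ce,st=cen(d[n],c,n);print(c,n,ce.round(1),st,atz(d[n],ce,Z[c]-.0045).round(4))
        o,v=ray(d[n],ce);v/=np.linalg.norm(v);P=np.eye(3)-np.outer(v,v);A.append(P);b.append(P@o)
    print("   tri",np.linalg.solve(sum(A),sum(b)).round(4))
E
```

```text
blue scene [178.9 169.1] [174 165  11   9  77] [ 0.5679 -0.2851  0.0755]
blue top [364.4 203.9] [358 197  14  14 156] [ 0.5608 -0.2927  0.0755]
   tri [ 0.5619 -0.292   0.0665]
yellow scene [285.4 208.8] [280 204  12  11 101] [0.631  0.1219 0.0905]
yellow top [214.9 182.6] [208 176  14  14 154] [0.624  0.1152 0.0905]
   tri [0.6258 0.1185 0.0813]
green scene [330.5 185.1] [326 181  10   9  75] [0.5041 0.2468 0.1055]
green top [166.6 228.4] [161 223  12  12 122] [0.4978 0.2404 0.1055]
   tri [0.4986 0.2445 0.097 ]
red scene [238.9 163.7] [234 159  11  10  80] [ 0.4941 -0.0841  0.0905]
red top [292.2 231.4] [285 225  15  14 160] [ 0.4864 -0.0913  0.0905]
   tri [ 0.4871 -0.0895  0.0806]
```

```bash
cat > go.py <<'E'
import sys,numpy as np
from station import manip
from scipy.spatial.transform import Rotation as R
s=manip.sense();r=R.from_quat(s["tool_rot"])
print("t",round(s["t"],3),"tcp",s["tcp_pos"].round(4),"F",s["force"].round(2),"gap",round(s["finger_gap"],3),"z",r.as_matrix()[:,2].round(4))
a=[float(x) for x in sys.argv[1:]]
for i in range(0,len(a),3):
    print(a[i:i+3],(r.inv().apply(np.array(a[i:i+3])-s["tcp_pos"])*1000).round(1))
E
python3 go.py .45 .30 .24 .56 -.289 .2
```

```text
t 0.1 tcp [0.1542 0.605  0.2304] F [-0.37  0.29 -0.14] gap 0.999 z [-8.0e-04 -1.8e-03 -1.0e+00]
[0.45, 0.3, 0.24] [-362.  -222.4   -9.3]
[0.56, -0.289, 0.2] [-614.2 -765.9   31.7]
```

Request:
{"op": "drive_tool", "data": {
  "motion": [-50, -31, -5, 0, 0, 0, 0, -100, -62, -9, 0, 0, 0, 0, -150, -93, -9, 0, 0, 0, 0, -200, -124, -9, 0, 0, 0, 0, -250, -154, -9, 0, 0, 0, 0, -300, -185, -9, 0, 0, 0, 0, -345, -210, -9, 0, 0, 0, 0, -362, -222, -9, 0, 0, 0, 0],
  "force": 20
}}

```text
t: 1.1
tcp_pos: [0.4523, 0.2982, 0.2394]
tool_rot: [0.126, 0.992, -0.001, -0.0]
force: [-1.0, -0.0, 0.3]
finger_gap: -0.004
```

```bash
python3 go.py .5 0 .2 .562 -.288 .16
```

```text
t 1.1 tcp [0.4523 0.2982 0.2394] F [-0.96 -0.01  0.28] gap -0.004 z [-5.0e-04 -2.2e-03 -1.0e+00]
[0.5, 0.0, 0.2] [-120.9 -276.7   40.1]
[0.562, -0.288, 0.16] [-253.  -539.9   80.6]
```

Request:
{"op": "drive_tool", "data": {
  "motion": [-20, -40, 10, 0, 0, 0, 0, -42, -95, 20, 0, 0, 0, 0, -67, -150, 30, 0, 0, 0, 0, -92, -205, 38, 0, 0, 0, 0, -117, -260, 40, 0, 0, 0, 0, -142, -315, 45, 0, 0, 0, 0, -160, -360, 50, 0, 0, 0, 0, -165, -370, 50, 0, 0, 0, 0]
}}

```text
t: 2.1
tcp_pos: [0.5195, -0.1044, 0.1896]
tool_rot: [0.128, 0.992, -0.001, -0.0]
force: [-0.2, 0.6, -0.6]
finger_gap: -0.0
```

```bash
python3 go.py .562 -.288 .13
```

```text
t 2.1 tcp [ 0.5195 -0.1044  0.1896] F [-0.21  0.6  -0.57] gap -0.0 z [-0.001  -0.0023 -1.    ]
[0.562, -0.288, 0.13] [ -87.9 -166.6   60. ]
```

Request:
{"op": "drive_tool", "data": {
  "motion": [-20, -35, 10, 0, 0, 0, 0, -45, -75, 25, 0, 0, 0, 0, -65, -120, 40, 0, 0, 0, 0, -82, -155, 50, 0, 0, 0, 0, -88, -167, 58, 0, 0, 0, 0, -88, -167, 60, 0, 0, 0, 0, -88, -167, 60, 0, 0, 0, 0]
}}

```text
t: 2.98
tcp_pos: [0.5615, -0.2862, 0.1299]
tool_rot: [0.128, 0.992, -0.0, -0.001]
force: [-0.6, 0.6, 0.5]
finger_gap: 0.002
```

Run:
```python
from station import manip
from h import *
import pickle
s=manip.sense();print(s["tcp_pos"],s["force"])
d={}
for n in("scene","top"):
    r=manip.snapshot(n);d[n]=r
    p=proj(r,s["tcp_pos"]);print(n,p)
    u,v=[int(x) for x in p]
    im=r["color"][v-40:v+40,u-50:u+50,::-1]
    im=cv2.resize(im,None,fx=7,fy=7,interpolation=cv2.INTER_CUBIC)
    q=((p-[u-50,v-40]+.5)*7).astype(int)
    cv2.circle(im,tuple(q),3,(255,0,255),1)
    cv2.imwrite(f"pics/{n}1.png",im)
pickle.dump(d,open("snap1.pkl","wb"))
```

```text
[ 0.56153075 -0.28617279  0.12987466] [-0.56831014  0.5518117   0.4967084 ]
scene [177.06530376 158.09836723]
top [366.74451762 199.48643937]
```

View pics/scene1.png

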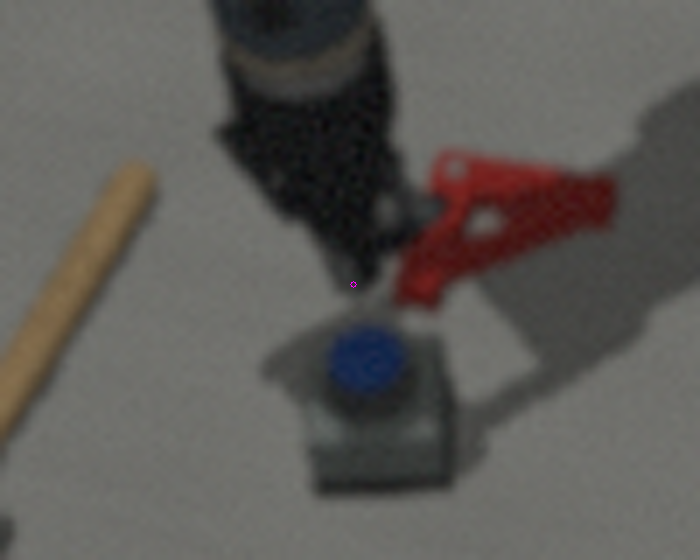

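View pics/top1.png

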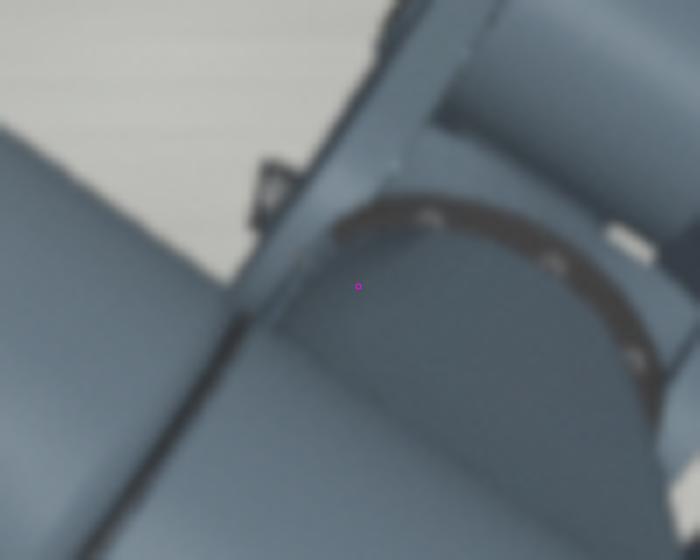

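Run:
```python
from h import *
import pickle
d=pickle.load(open("snap1.pkl","rb"));r=d["scene"]
u0,v0,w,h,k=152,130,50,44,15
im=r["color"][v0:v0+h,u0:u0+w,::-1].astype(float)
im=np.clip(255*(im/255)**.5,0,255).astype(np.uint8)
im=cv2.resize(im,None,fx=k,fy=k,interpolation=cv2.INTER_CUBIC)
c=np.array([.5615,-.2862,.1299]);ex=np.array([-.967,.254,0]);ey=np.array([.254,.967,0])
def dr(p,col):
    q=[((proj(r,x)-[u0,v0]+.5)*k).astype(int) for x in p];cv2.polylines(im,[np.array(q)],True,col,1)
for z in(0,.04):
    dr([c+[0,0,z]+a*.011*ex+b*.011*ey for a,b in((1,1),(1,-1),(-1,-1),(-1,1))],(255,0,255))
for off,col in(((0.5608,-.2927),(0,255,255)),((.5679,-.2851),(0,255,0))):
    dr([np.array([off[0]+.02*np.cos(t),off[1]+.02*np.sin(t),.0755]) for t in np.linspace(0,6.28,30)],col)
cv2.imwrite("pics/z1.png",im)
```

```text
(no output)
```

View pics/z1.png

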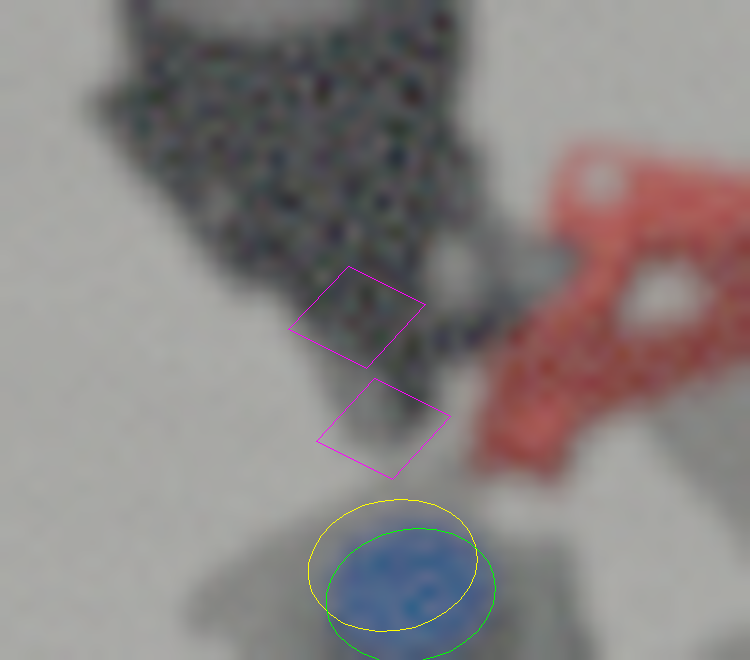

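```bash
python3 go.py .564 -.289 .086
```

```text
t 3.075 tcp [ 0.562  -0.2866  0.1304] F [0.2  0.16 0.23] gap 0.004 z [-0.0012 -0.0018 -1.    ]
[0.564, -0.289, 0.086] [-2.6 -1.7 44.4]
```

Request:
{"op": "drive_tool", "data": {
  "motion": [-2.5, -1.5, 15, 0, 0, 0, 0, -2.5, -1.5, 30, 0, 0, 0, 0, -2.5, -1.5, 40, 0, 0, 0, 0, -2.5, -1.5, 44, 0, 0, 0, 0, -2.5, -1.5, 44, 0, 0, 0, 0]
}}

```text
t: 3.7
tcp_pos: [0.5638, -0.2887, 0.0859]
tool_rot: [0.128, 0.992, -0.001, -0.001]
force: [0.3, -0.4, -0.3]
finger_gap: -0.003
```

```bash
python3 go.py
cat > v.py <<'E'
import sys
from station import manip
from h import *
from scipy.spatial.transform import Rotation as R
name=sys.argv[1]; k=15
s=manip.sense();c=s["tcp_pos"];M=R.from_quat(s["tool_rot"]).as_matrix()
r=manip.snapshot("scene");p=proj(r,c);u0,v0=int(p[0])-25,int(p[1])-20
im=r["color"][v0:v0+40,u0:u0+50,::-1]
im=np.clip(255*(im/255.)**.5,0,255).astype(np.uint8)
im=cv2.resize(im,None,fx=k,fy=k,interpolation=cv2.INTER_CUBIC)
raw=im.copy()
q=[((proj(r,c+a*.011*M[:,0]+b*.011*M[:,1])-[u0,v0]+.5)*k).astype(int) for a,b in((1,1),(1,-1),(-1,-1),(-1,1))]
cv2.polylines(im,[np.array(q)],True,(255,0,255),1)
cv2.imwrite(f"pics/{name}.png",im)
print(c.round(4),p.round(1),u0,v0)
E
python3 v.py c1
```

```text
t 3.7 tcp [ 0.5638 -0.2887  0.0859] F [ 0.26 -0.4  -0.31] gap -0.003 z [-0.0019 -0.0012 -1.    ]
[ 0.5638 -0.2887  0.0859] [178.  166.2] 152 146
```

View pics/c1.png

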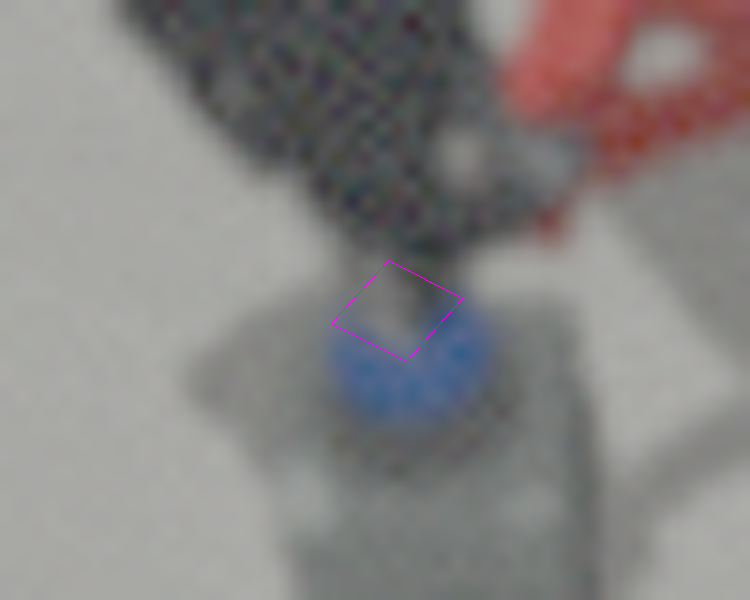

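Request:
{"op": "drive_tool", "data": {
  "motion": [0, 0, -20, 0, 0, 0, 0, 0, 0, -50, 0, -10, 0, 0, 0, 0, -80, 0, -20, 0, 0, 0, 0, -100, 0, -30, 0, 0, 0, 0, -110, 0, -40, 0, 0, 0, 0, -110, 0, -50, 0, 0, 0, 0, -110, 0, -55, 0, 0, 0, 0, -110, 0, -55, 0, 0]
}}

```text
t: 4.75
tcp_pos: [0.618, -0.2779, 0.285]
tool_rot: [0.142, 0.913, -0.064, 0.378]
force: [-0.1, 0.0, 0.5]
finger_gap: -0.001
```

```bash
python3 go.py
python3 - <<'E'
from station import manip
from h import *
from scipy.spatial.transform import Rotation as R
import pickle
s=manip.sense();c=s["tcp_pos"];M=R.from_quat(s["tool_rot"]).as_matrix();print(M.round(3))
d={"s":s};ims=[]
for n in("scene","top"):
    r=manip.snapshot(n);d[n]=r;k=12
    p=proj(r,c);u0,v0=int(p[0])-16,int(p[1])-18;print(n,p,u0,v0)
    im=r["color"][v0:v0+40,u0:u0+32,::-1]
    im=np.clip(255*(im/255.)**.6,0,255).astype(np.uint8)
    im=cv2.resize(im,None,fx=k,fy=k,interpolation=cv2.INTER_CUBIC)
    q=[((proj(r,c+a*.011*M[:,0]+b*.008*M[:,1])-[u0,v0]+.5)*k).astype(int) for a,b in((1,1),(1,-1),(-1,-1),(-1,1))]
    cv2.polylines(im,[np.array(q)],True,(255,0,255),1)
    ims.append(im)
cv2.imwrite("pics/t1.png",np.hstack(ims))
pickle.dump(d,open("snap2.pkl","wb"))
E
```

```text
t 4.75 tcp [ 0.618  -0.2779  0.285 ] F [-0.1   0.04  0.51] gap -0.001 z [ 0.6719 -0.2239 -0.706 ]
[[-0.674  0.308  0.672]
 [ 0.212  0.951 -0.224]
 [-0.708 -0.009 -0.706]]
scene [165.12584378 140.66906392] 149 122
top [377.34798107 161.47303295] 361 143
```

View pics/t1.png

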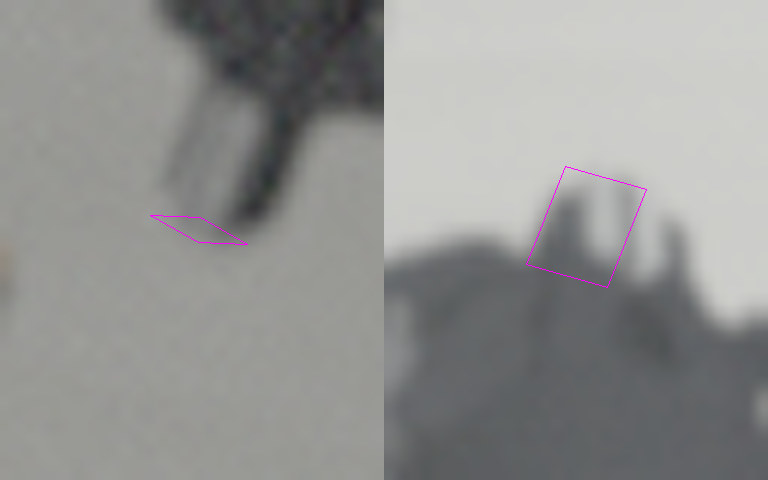

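Run:
```python
from h import *
from scipy.spatial.transform import Rotation as R
import pickle
d=pickle.load(open("snap2.pkl","rb"));s=d["s"];print(s["qd"].round(3))
c=s["tcp_pos"];M=R.from_quat(s["tool_rot"]).as_matrix()
ims=[]
for n,k in(("scene",18),("top",18)):
    r=d[n];p=proj(r,c);u0,v0=int(p[0])-9,int(p[1])-12
    im=r["color"][v0:v0+30,u0:u0+22,::-1]
    im=np.clip(255*((im/255.-.0)*1.)**.5,0,255).astype(np.uint8)
    im=cv2.resize(im,None,fx=k,fy=k,interpolation=cv2.INTER_CUBIC)
    for L in (0,.03):
      q=[((proj(r,c-L*M[:,2]+a*.011*M[:,0]+b*.008*M[:,1])-[u0,v0]+.5)*k).astype(int) for a,b in((1,1),(1,-1),(-1,-1),(-1,1))]
      if L==0: cv2.polylines(im,[np.array(q)],True,(255,0,255),1)
    ims.append(im)
cv2.imwrite("pics/t2.png",np.hstack(ims))
```

```text
[ 0.103 -0.144 -0.111  0.16  -0.013  0.001]
```

View pics/t2.png

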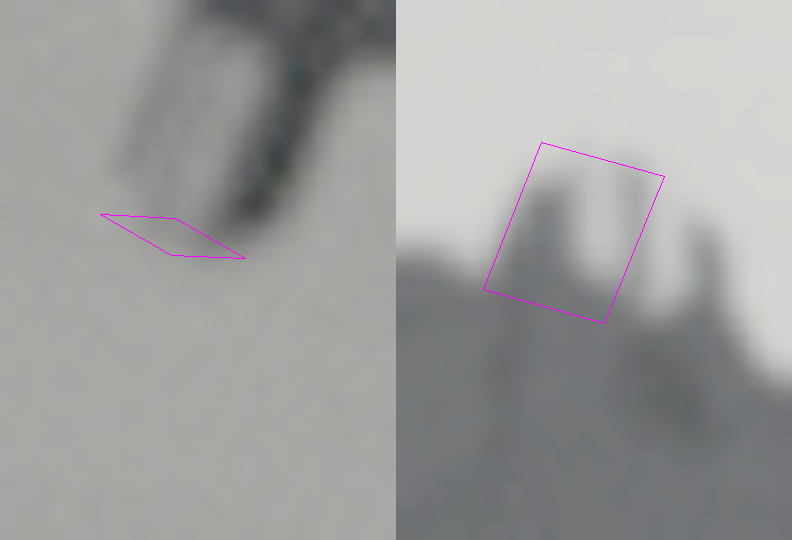

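Run:
```python
from station import manip
from h import *
from scipy.spatial.transform import Rotation as R
import pickle
s=manip.sense();print(s["qd"].round(3),s["tcp_pos"],s["t"])
ims=[];d={}
for n,k in(("scene",16),("top",16)):
    s=manip.sense();c=s["tcp_pos"];M=R.from_quat(s["tool_rot"]).as_matrix()
    r=manip.snapshot(n);d[n]=r,s;p=proj(r,c);u0,v0=int(p[0])-12,int(p[1])-12
    im=r["color"][v0:v0+36,u0:u0+25,::-1]
    im=np.clip(255*((im/255.-.0)*1.)**.5,0,255).astype(np.uint8)
    im=cv2.resize(im,None,fx=k,fy=k,interpolation=cv2.INTER_CUBIC)
    q=[((proj(r,c+a*.011*M[:,0]+b*.008*M[:,1])-[u0,v0]+.5)*k).astype(int) for a,b in((1,1),(1,-1),(-1,-1),(-1,1))]
    cv2.polylines(im,[np.array(q)],True,(255,0,255),1)
    ims.append(im)
print(s["qd"].round(3),s["tcp_pos"],s["t"])
cv2.imwrite("pics/t3.png",np.hstack(ims))
pickle.dump(d,open("snap3.pkl","wb"))
```

```text
[-0.015  0.029  0.026 -0.021 -0.004 -0.   ] [ 0.61879461 -0.27835642  0.28593104] 4.85
[-0.01   0.025  0.02  -0.006 -0.001  0.001] [ 0.61810434 -0.27827025  0.28449334] 4.9
```

View pics/t3.png

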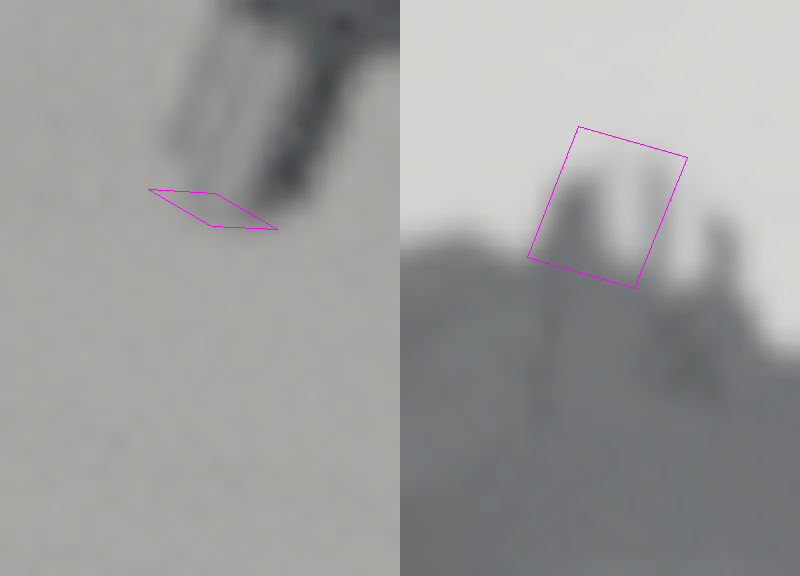

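```bash
cat >> go.py <<'E'
t=R.from_quat([.127,.9919,0,0]);print("rot to down",np.degrees((r.inv()*t).as_rotvec()).round(2))
E
python3 go.py .5645 -.289 .12
```

```text
t 4.95 tcp [ 0.6176 -0.2782  0.2835] F [0.52 0.28 0.22] gap 0.001 z [ 0.6702 -0.2232 -0.7078]
[0.5645, -0.289, 0.12] [149.  -25.2  82.5]
rot to down [-1.78 44.91 -2.96]
```

Request:
{"op": "drive_tool", "data": {
  "motion": [25, -4, 14, -0.4, 9, -0.6, 0, 55, -9, 30, -0.7, 18, -1.2, 0, 85, -14, 46, -1.1, 27, -1.8, 0, 115, -19, 62, -1.4, 36, -2.4, 0, 140, -23, 76, -1.8, 45, -3, 0, 149, -25, 82, -1.8, 45, -3, 0, 149, -25, 82.5, -1.8, 45, -3, 0, 149, -25, 82.5, -1.8, 45, -3, 0]
}}

```text
t: 5.95
tcp_pos: [0.5638, -0.2885, 0.1207]
tool_rot: [0.127, 0.992, 0.0, -0.0]
force: [0.4, -0.1, -0.5]
finger_gap: -0.002
```

```bash
python3 go.py .5645 -.289 .083 .5645 -.289 .066
```

```text
t 5.95 tcp [ 0.5638 -0.2885  0.1207] F [ 0.38 -0.09 -0.54] gap -0.002 z [-3.e-04  4.e-04 -1.e+00]
[0.5645, -0.289, 0.083] [-0.8 -0.3 37.7]
[0.5645, -0.289, 0.066] [-0.8 -0.3 54.7]
rot to down [ 0.02 -0.02  0.01]
```

Press blue slowly in stages.

Request:
{"op": "drive_tool", "data": {
  "motion": [-1, 0, 20, 0, 0, 0, 0, -1, 0, 34, 0, 0, 0, 0, -1, 0, 40, 0, 0, 0, 0, -1, 0, 44, 0, 0, 0, 0, -1, 0, 47, 0, 0, 0, 0, -1, 0, 50, 0, 0, 0, 0, -1, 0, 52, 0, 0, 0, 0, -1, 0, 52, 0, 0, 0, 0]
}}

```text
t: 6.95
tcp_pos: [0.5648, -0.2887, 0.0686]
tool_rot: [0.127, 0.992, 0.0, -0.0]
force: [-1.5, 0.3, 1.5]
finger_gap: 0.003
```

```bash
python3 go.py .5645 -.289 .066;python3 v.py p1
```

```text
t 6.95 tcp [ 0.5648 -0.2887  0.0686] F [-1.47  0.28  1.5 ] gap 0.003 z [-3.e-04  4.e-04 -1.e+00]
[0.5645, -0.289, 0.066] [ 0.2 -0.3  2.6]
rot to down [ 0.02 -0.02  0.01]
[ 0.5648 -0.2887  0.0686] [178.6 169.4] 153 149
```

View pics/p1.png

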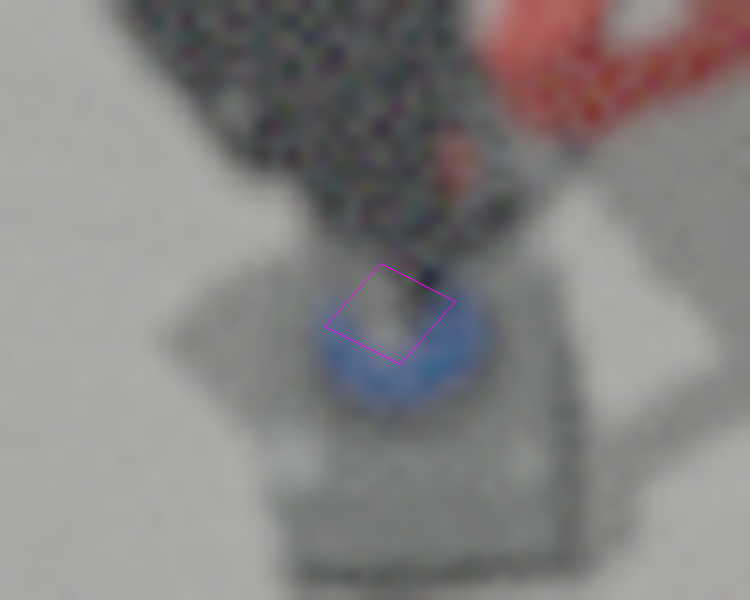

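Request:
{"op": "drive_tool", "data": {
  "motion": [0, 0, 1, 0, 0, 0, 0, 0, 0, 2.5, 0, 0, 0, 0, 0, 0, 4, 0, 0, 0, 0, 0, 0, 4, 0, 0, 0, 0, 0, 0, 4, 0, 0, 0, 0]
}}

```text
t: 7.62
tcp_pos: [0.5651, -0.2889, 0.0655]
tool_rot: [0.127, 0.992, -0.0, 0.0]
force: [-2.4, 1.0, 6.5]
finger_gap: 0.002
```

```bash
python3 go.py; python3 go.py
```

```text
t 7.625 tcp [ 0.5651 -0.2889  0.0655] F [-2.39  1.    6.54] gap 0.002 z [ 6.e-04 -1.e-04 -1.e+00]
rot to down [-0.    0.03  0.01]
t 7.625 tcp [ 0.5651 -0.2889  0.0655] F [-2.39  1.    6.54] gap 0.002 z [ 6.e-04 -1.e-04 -1.e+00]
rot to down [-0.    0.03  0.01]
```

Request:
{"op": "drive_tool", "data": {
  "motion": [0, 0, 1, 0, 0, 0, 0, 0, 0, 1.5, 0, 0, 0, 0, 0, 0, 1.5, 0, 0, 0, 0]
}}

```text
t: 8.0
tcp_pos: [0.5651, -0.289, 0.0648]
tool_rot: [0.127, 0.992, -0.0, 0.0]
force: [-3.4, 1.4, 7.3]
finger_gap: -0.002
```

Request:
{"op": "drive_tool", "data": {
  "motion": [0, 0, -4, 0, 0, 0, 0, 0, 0, -12, 0, 0, 0, 0, 0, 0, -40, 0, 0, 0, 0, 0, 0, -90, 0, 0, 0, 0, 0, 0, -120, 0, 0, 0, 0]
}}

```text
t: 8.62
tcp_pos: [0.5665, -0.2899, 0.1873]
tool_rot: [0.127, 0.992, -0.001, 0.002]
force: [0.5, 0.1, 0.3]
finger_gap: -0.001
```

```bash
python3 go.py .56 -.05 .19 .6275 .1185 .17 .6275 .1185 .14
```

```text
t 8.625 tcp [ 0.5665 -0.2899  0.1873] F [0.5  0.08 0.31] gap -0.001 z [ 0.0045 -0.003  -1.    ]
[0.56, -0.05, 0.19] [ 66.6 230.5  -3.5]
[0.6275, 0.1185, 0.17] [ 43.8 410.6  16.3]
[0.6275, 0.1185, 0.14] [ 44.  410.7  46.3]
rot to down [-0.1   0.29  0.01]
```

Request:
{"op": "drive_tool", "data": {
  "motion": [4, 40, -3, 0, 0, 0, 0, 10, 95, -3, 0, 0, 0, 0, 16, 150, -3, 0, 0, 0, 0, 22, 205, -3, 0, 0, 0, 0, 28, 260, -3, 0, 0, 0, 0, 34, 315, 0, 0, 0, 0, 0, 40, 370, 10, 0, 0.3, 0, 0, 44, 405, 16, 0, 0.3, 0, 0]
}}

```text
t: 9.62
tcp_pos: [0.6264, 0.1159, 0.17]
tool_rot: [0.126, 0.992, -0.001, 0.0]
force: [0.0, -0.3, 1.0]
finger_gap: 0.002
```

```bash
python3 go.py .6275 .1185 .105;python3 - <<'E'
from station import manip
from h import *
import pickle
d0=pickle.load(open("snap0.pkl","rb"))["scene"]
r=manip.snapshot("scene")
for c in("blue","red"): print(c,cen(d0,c,"scene"),cen(r,c,"scene"))
cv2.imwrite("pics/s3.png",cv2.resize(r["color"][:,:,::-1],None,fx=1.5,fy=1.5))
E
```

```text
t 9.625 tcp [0.6264 0.1159 0.17  ] F [ 0.   -0.31  1.05] gap 0.002 z [ 6.0e-04 -1.2e-03 -1.0e+00]
[0.6275, 0.1185, 0.105] [-0.3  2.9 65. ]
rot to down [-0.06  0.05  0.12]
blue (array([178.8961039 , 169.14285714]), array([174, 165,  11,   9,  77], dtype=int32)) (array([179.26315789, 170.78947368]), array([174, 167,  11,   9,  76], dtype=int32))
red (array([238.8875, 163.6625]), array([234, 159,  11,  10,  80], dtype=int32)) (array([238.8   , 163.5875]), array([234, 159,  11,  10,  80], dtype=int32))
```

View pics/s3.png

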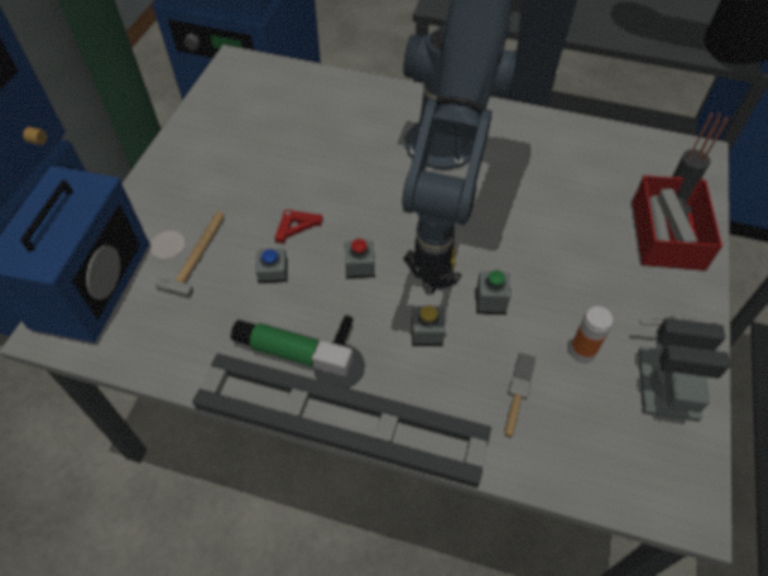

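Request:
{"op": "drive_tool", "data": {
  "motion": [-2, 3, 30, 0, 0, 0, 0, -2, 3, 55, 0, 0, 0, 0, -2, 3, 68, 0, 0, 0, 0, -2, 3, 72, 0, 0, 0, 0, -2, 3, 72, 0, 0, 0, 0]
}}

```text
t: 10.3
tcp_pos: [0.6295, 0.1221, 0.0977]
tool_rot: [0.125, 0.992, 0.001, 0.001]
force: [0.6, -0.2, 1.2]
finger_gap: 0.004
```

```bash
python3 go.py .629 .1185 .0805;python3 v.py p2
```

```text
t 10.3 tcp [0.6295 0.1221 0.0977] F [ 0.55 -0.22  1.19] gap 0.004 z [ 0.0015  0.0019 -1.    ]
[0.629, 0.1185, 0.0805] [-0.4 -3.6 17.2]
rot to down [0.12 0.06 0.21]
[0.6295 0.1221 0.0977] [285.7 207.3] 260 187
```

View pics/p2.png

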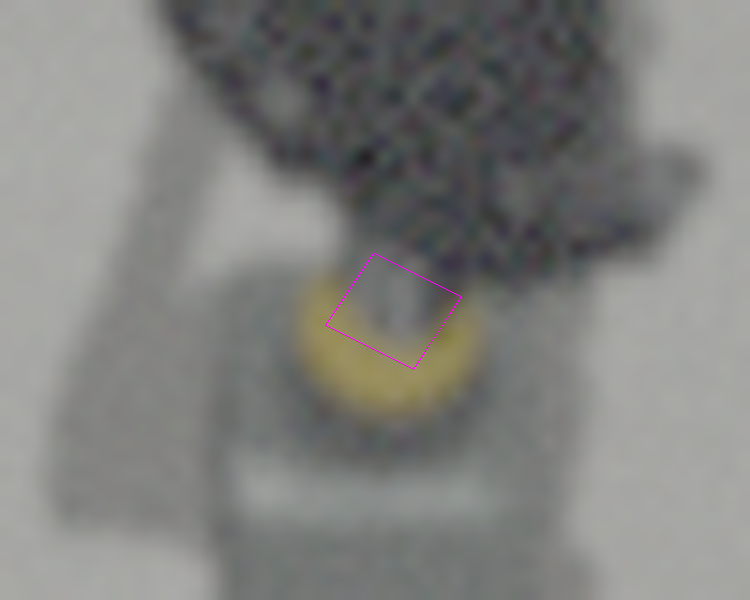

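Request:
{"op": "drive_tool", "data": {
  "motion": [-1, -2.5, -0.5, 0, 0, 0, 0, -1, -2.5, 4, 0, 0, 0, 0, -1, -2.5, 8, 0, 0, 0, 0, -1, -2.5, 12, 0, 0, 0, 0, -1, -2.5, 15, 0, 0, 0, 0, -1, -2.5, 17, 0, 0, 0, 0, -1, -2.5, 17, 0, 0, 0, 0, -1, -2.5, 17, 0, 0, 0, 0]
}}

```text
t: 11.35
tcp_pos: [0.6309, 0.1192, 0.0817]
tool_rot: [0.125, 0.992, 0.001, 0.002]
force: [1.0, -2.3, 4.5]
finger_gap: 0.001
```

```bash
python3 go.py .63 .120 .080
```

```text
t 11.35 tcp [0.6309 0.1192 0.0817] F [ 1.04 -2.31  4.52] gap 0.001 z [ 0.0039  0.0015 -1.    ]
[0.63, 0.12, 0.08] [1.1 0.5 1.7]
rot to down [0.14 0.19 0.22]
```

Request:
{"op": "drive_tool", "data": {
  "motion": [0, 0, 1, 0, 0, 0, 0, 0, 0, 2.5, 0, 0, 0, 0, 0, 0, 2.5, 0, 0, 0, 0, 0, 0, 2.5, 0, 0, 0, 0]
}}

```text
t: 11.85
tcp_pos: [0.631, 0.1192, 0.08]
tool_rot: [0.125, 0.992, 0.001, 0.002]
force: [-0.7, -1.0, 7.5]
finger_gap: -0.001
```

```bash
python3 go.py
```

```text
t 11.85 tcp [0.631  0.1192 0.08  ] F [-0.75 -0.96  7.54] gap -0.001 z [ 0.0042  0.0014 -1.    ]
rot to down [0.14 0.21 0.23]
```

Force 7.5 N at z 0.080 matches the plunger at its stop. Lift and go to green.

Request:
{"op": "drive_tool", "data": {
  "motion": [0, 0, -4, 0, 0, 0, 0, 0, 0, -12, 0, 0, 0, 0, 0, 0, -40, 0, 0, 0, 0, 0, 0, -80, 0, 0, 0, 0, 0, 0, -100, 0, 0, 0, 0]
}}

```text
t: 12.48
tcp_pos: [0.6305, 0.1195, 0.1817]
tool_rot: [0.125, 0.992, 0.001, 0.002]
force: [0.1, 0.1, 0.0]
finger_gap: -0.001
```

```bash
python3 go.py .503 .245 .18
```

```text
t 12.475 tcp [0.6305 0.1195 0.1817] F [0.12 0.05 0.02] gap -0.001 z [ 0.005  0.002 -1.   ]
[0.503, 0.245, 0.18] [154.7  89.9   1.3]
rot to down [0.18 0.25 0.23]
```

Request:
{"op": "drive_tool", "data": {
  "motion": [30, 18, 0, 0, 0, 0, 0, 70, 40, 0, 0, 0, 0, 0, 110, 63, 1, 0.2, 0.3, 0.2, 0, 140, 81, 1, 0.2, 0.3, 0.2, 0, 155, 90, 1, 0.2, 0.3, 0.2, 0, 155, 90, 1, 0.2, 0.3, 0.2, 0]
}}

```text
t: 13.22
tcp_pos: [0.5019, 0.2457, 0.1802]
tool_rot: [0.126, 0.992, -0.0, -0.001]
force: [0.2, 0.3, 1.2]
finger_gap: 0.0
```

```bash
python3 go.py .503 .2445 .113;python3 - <<'E'
from station import manip
from h import *
import pickle
d0=pickle.load(open("snap0.pkl","rb"))["scene"]
r=manip.snapshot("scene")
for c in("blue","red","yellow"): print(c,cen(d0,c,"scene"),cen(r,c,"scene"))
cv2.imwrite("pics/s4.png",cv2.resize(r["color"][:,:,::-1],None,fx=1.5,fy=1.5))
E
```

```text
t 13.225 tcp [0.5019 0.2457 0.1802] F [0.2  0.26 1.16] gap 0.0 z [-1.8e-03 -4.0e-04 -1.0e+00]
[0.503, 0.2445, 0.113] [-1.4 -0.8 67.2]
rot to down [-0.05 -0.09  0.14]
blue (array([178.8961039 , 169.14285714]), array([174, 165,  11,   9,  77], dtype=int32)) (array([179.21052632, 170.78947368]), array([174, 167,  11,   9,  76], dtype=int32))
red (array([238.8875, 163.6625]), array([234, 159,  11,  10,  80], dtype=int32)) (array([238.8313253, 163.6746988]), array([234, 159,  11,  10,  83], dtype=int32))
yellow (array([285.42574257, 208.79207921]), array([280, 204,  12,  11, 101], dtype=int32)) (array([285.36893204, 210.0776699 ]), array([280, 205,  12,  11, 103], dtype=int32))
```

View pics/s4.png

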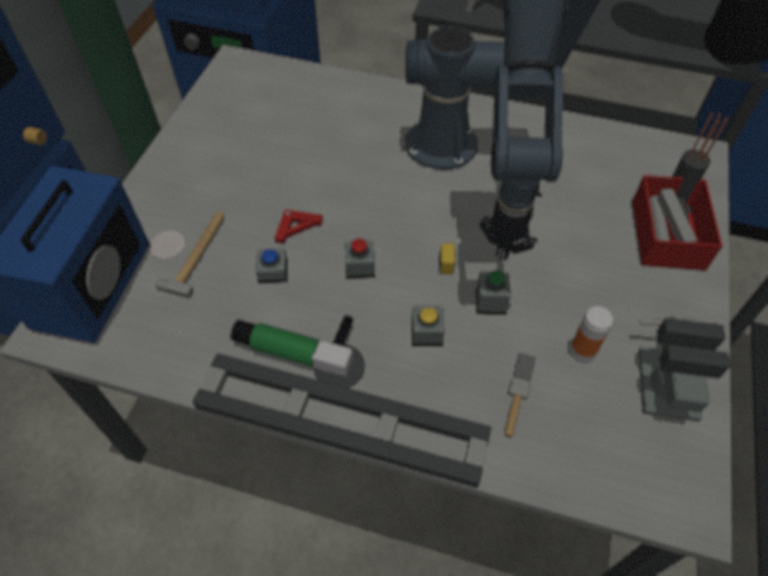

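Request:
{"op": "drive_tool", "data": {
  "motion": [-1, -1, 30, 0, 0, 0, 0, -1, -1, 55, 0, 0, 0, 0, -1, -1, 65, 0, 0, 0, 0, -1, -1, 67, 0, 0, 0, 0, -1, -1, 67, 0, 0, 0, 0]
}}

```text
t: 13.9
tcp_pos: [0.5047, 0.2437, 0.1139]
tool_rot: [0.127, 0.992, 0.0, 0.0]
force: [0.6, 0.3, -0.1]
finger_gap: 0.0
```

```bash
python3 go.py .503 .2445 .095;python3 v.py p3
```

```text
t 13.9 tcp [0.5047 0.2437 0.1139] F [ 0.57  0.27 -0.06] gap 0.0 z [ 8.e-04 -1.e-04 -1.e+00]
[0.503, 0.2445, 0.095] [ 1.8  0.4 18.9]
rot to down [0.01 0.05 0.05]
[0.5047 0.2437 0.1139] [329.9 183.5] 304 163
```

View pics/p3.png

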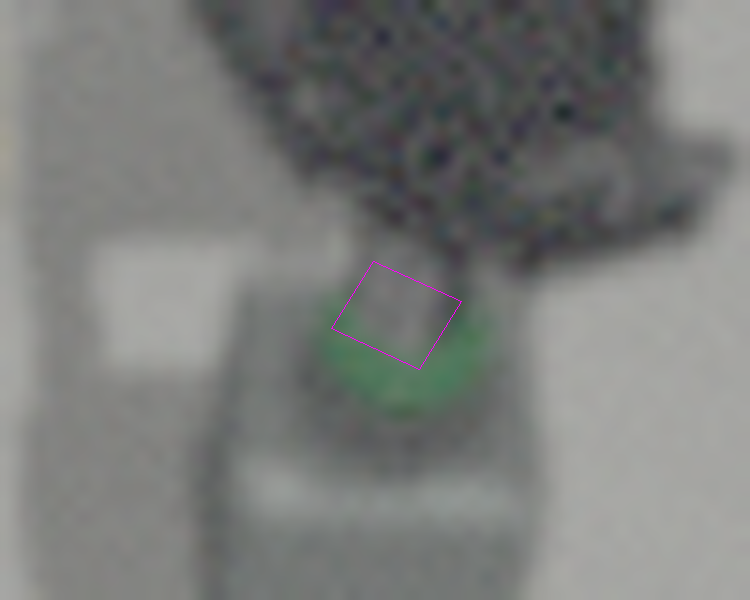

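Fingertip (≈400,315) sits over the green cap (centre ≈404,340); good. Press.

Request:
{"op": "drive_tool", "data": {
  "motion": [0.5, 0.5, 4, 0, 0, 0, 0, 0.5, 0.5, 8, 0, 0, 0, 0, 0.5, 0.5, 12, 0, 0, 0, 0, 0.5, 0.5, 16, 0, 0, 0, 0, 0.5, 0.5, 19, 0, 0, 0, 0, 0.5, 0.5, 19, 0, 0, 0, 0, 0.5, 0.5, 19, 0, 0, 0, 0]
}}

```text
t: 14.82
tcp_pos: [0.505, 0.2447, 0.0957]
tool_rot: [0.127, 0.992, 0.0, 0.001]
force: [0.2, 0.9, 7.0]
finger_gap: 0.006
```

```bash
python3 go.py .503 .2445 .095
```

```text
t 14.825 tcp [0.505  0.2447 0.0957] F [0.17 0.88 7.05] gap 0.006 z [ 2.9e-03  6.0e-04 -1.0e+00]
[0.503, 0.2445, 0.095] [ 1.9 -0.7  0.6]
rot to down [0.07 0.15 0.06]
```

Request:
{"op": "drive_tool", "data": {
  "motion": [0, 0, 1, 0, 0, 0, 0, 0, 0, 1, 0, 0, 0, 0, 0, 0, 1, 0, 0, 0, 0]
}}

```text
t: 15.2
tcp_pos: [0.5051, 0.2447, 0.0952]
tool_rot: [0.126, 0.992, 0.001, 0.002]
force: [0.2, -0.7, 6.9]
finger_gap: 0.0
```

Request:
{"op": "drive_tool", "data": {
  "motion": [0, 0, -4, 0, 0, 0, 0, 0, 0, -12, 0, 0, 0, 0, 0, 0, -40, 0, 0, 0, 0, 0, 0, -80, 0, 0, 0, 0, 0, 0, -120, 0, 0, 0, 0, 60, 0, -130, 0, 0, 0, 0, 80, 0, -130, 0, 0, 0, 0, 80, 0, -130, 0, 0, 0, 0]
}}

```text
t: 16.2
tcp_pos: [0.4256, 0.2648, 0.2247]
tool_rot: [0.126, 0.992, 0.0, 0.001]
force: [1.0, -0.0, 1.0]
finger_gap: -0.002
```

```bash
python3 go.py .25 .5 .23
python3 - <<'E'
from station import manip
from h import *
import pickle
d0=pickle.load(open("snap0.pkl","rb"));d={}
for n in("scene","top"):
    d[n]=r=manip.snapshot(n)
    for c in Z:
        try:print(n,c,cen(d0[n],c,n)[0].round(2),cen(r,c,n)[0].round(2))
        except Exception as e:print(n,c,e)
    cv2.imwrite(f"pics/{n}9.png",cv2.resize(r["color"][:,:,::-1],None,fx=1.5,fy=1.5))
E
```

```text
t 16.2 tcp [0.4256 0.2648 0.2247] F [ 0.95 -0.05  0.99] gap -0.002 z [ 1.8e-03 -1.0e-04 -1.0e+00]
[0.25, 0.5, 0.23] [228.6 184.1  -5.7]
rot to down [0.02 0.1  0.17]
scene blue [178.9  169.14] [179.21 170.79]
scene yellow [285.43 208.79] [285.4  210.14]
scene green [330.53 185.05] [330.11 186.9 ]
scene red [238.89 163.66] [238.77 163.66]
top blue [364.42 203.86] [363.54 204.48]
top yellow [214.9  182.62] [215.26 183.33]
top green [166.57 228.43] [167.19 229.06]
top red [292.17 231.39] [292.17 231.39]
```

View pics/scene9.png

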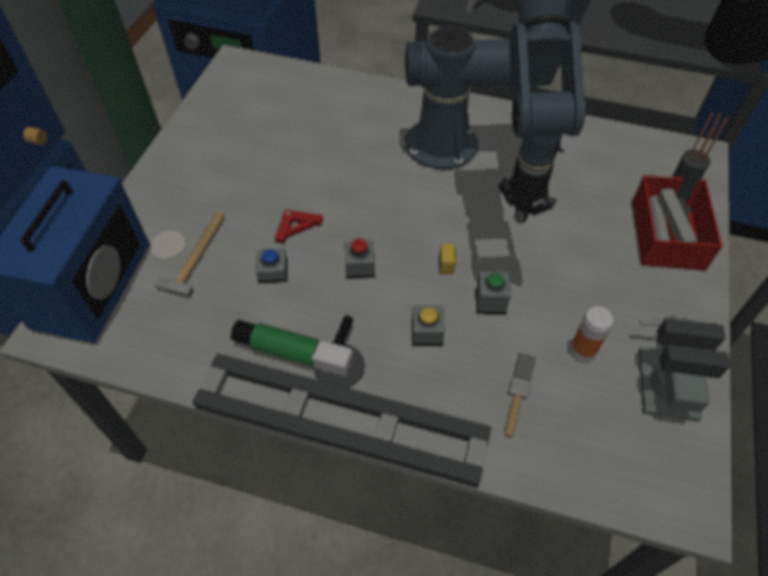

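```bash
python3 -c "
from station import manip
print(manip.sense()['qd'].round(3));print(manip.sign_off())"
```

```text
[-0.012  0.014 -0.018  0.002 -0.    -0.001]
the job is handed in; nothing more can be done
None
```

I pressed blue, then yellow, then green from above with the shut fingertips, drew clear, and handed the job in at about 16.3 s of the 56 s allowed.

- **Press forces:** The last reading on each button was about 7 N (7.3 N blue, 7.5 N yellow, 6.9 N green). That is well above the 3 N at which a plunger moves, so each should be at its stop, and below the 12 N where the cushion goes solid.
- **Buttons staying in:** In the last pictures all three caps sit lower by roughly what 10 mm of travel should show, blue and yellow in both cameras. Green's drop in the top view was slightly smaller, equal to about 8 mm. That is within pixel noise and the 1.5 mm a button may start already in.
- **Red stop, boxes and tools:** The red button's position in the images did not change. I saw no sign in the pictures that a box or tool had moved, but I did not measure each one.
- **Disagreement:** The two cameras disagreed by about 7 mm in x and 7 mm in y on every button. I looked at the fingertips in both cameras, which put the true y about midway. I pressed at about the average in x and y, checking each approach in the scene view. The tips looked a few millimetres off centre but on the caps.

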